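Index the grinding-stone turret to the green stone

TASK

Turn the grinding-stone turret on the bench until the tab of the green stone stands directly over the white pointer on the nose of the base, by pushing gently sideways against its upright tabs with your fingertips, then draw your hand clear. Do not pinch or lift anything and do not touch the stones; leave the base standing where it is, and leave the wax bar, the sanding sleeve and the chuck key alone.

Things in the scene. Friction and masses are not known exactly. Their poses are not given: they have to be found in the camera images.
- turret_base: Heavy grey round base, 168 mm across and 23 mm high, 2.5 kg, standing loose on rubber feet. A flat nose, 34 mm wide and 16 mm high, sticks out to 133 mm from the centre and carries a white arrow, the pointer. Origin: centre of the underside; x axis from nose to centre (the nose is on the -x side), z up.
- turret_axis (a point): Point on the turret's upright turning axis, at the top face of the turning plate, 37 mm above the work surface. The aluminium plate is 148 mm across (12 mm thick) and turns freely either way without end stops or clicks; friction (about 0.1 N m) keeps it where it is left.
- pointer (a point): The white pointer: a point on the base's nose 92.5 mm from the axis, 17 mm above the work surface. The green tab must come to stand straight above it.
- tab_green (a point): Centre of the green tab, 66 mm above the work surface and 92.5 mm from the axis, in line with the green stone. Each tab is an upright radial plate: its coloured sleeve is 8 mm thick, spans 77 to 107 mm from the axis and 49 to 83 mm above the work surface; a bare steel part 5 mm thick runs inward to 60 mm from the axis. Push it sideways, round the axis.
- tab_pink (a point): Centre of the red tab (pink stone), same size and height.
- tab_cone (a point): Centre of the yellow tab (dark brown cone stone), same size and height.
- tab_empty (a point): Centre of the blue tab (empty collar), same size and height.
- stone_green: The green grinding stone, a cylinder 20 mm across and about 25 mm long standing in its collar on the plate, fixed to it; not to be touched. Origin: at the collar top, 43 mm above the work surface.
- stone_pink: The pink grinding stone, 25 mm across, about 30 mm long, likewise; not to be touched.
- stone_cone: The dark brown cone stone, 28 mm across, about 35 mm long, likewise; not to be touched.
- turret: The turning plate with its tabs and stones. Four stations 90 degrees apart, anticlockwise from above: green tab and green stone, red tab and pink stone, yellow tab and brown cone stone, blue tab and empty collar. Stones stand 34 mm from the axis, the highest reaches about 85 mm above the work surface. Origin on the axis, 25 mm above the surface; x axis from the green station to the yellow.
- wax: Bystander: loose ochre wax bar, 85x35x20 mm, lying flat. Origin: centre of the underside.
- sleeve: Bystander: loose dark green sanding sleeve, 61 mm across, 64 mm high, standing. Origin: centre of the underside.
- key: Bystander: loose grey steel chuck key, 42x64x20 mm, lying. Origin: centre of the underside.

How it is judged:
By the outcome, as a careful person would: the job done as asked, in the order asked, and still so for the second after the job is handed in, with the robot touching nothing.
It also fails if it takes over 54 s, if anything falls off the work surface, if the arm or the gripper's body presses on something with over 40 N, if the wrist force passes 120 N, or if a joint passes its speed limit or range.

ROBOT

A 6-joint arm with a two-finger parallel gripper is mounted at the origin on a cart in front of the work surface, level with it; the furniture and walls round the work are solid. World frame = base frame: x ahead of the robot, y to its left, z up, the work surface at z = 0. Lengths are in mm, angles in rad, forces in N, time in s.
With the tool pointing down it reaches from about 275 to 1000 mm from the base axis. Payload 8.4 kg.
Tool frame: the origin (TCP) lies midway between the tips of the shut fingers; the grasp point (between the pads) lies 19 mm behind it; z points along the fingers, y is the line along which they close (so a half turn about z gives the same grasp; the last joint's range is limited). The gripper opens to 85 mm and grips with 20 to 120 N. Pads are 22 mm wide; open, the fingers measure 114 mm over their backs; the gripper's body (76 mm by 85 mm) begins 54 mm behind the grasp point. The pads swing forward as they close: fully open they stand 13 mm farther back than shut.
Start: joints at [-1.157, 0.353, 1.633, -0, 1.155, -0.002], TCP at [252.45, -571.749, 231.281] pointing down, gripper open.
Joint ranges: [-2.63, 2.63], [-0.92, 2.1], [0.06, 2.66], [-1.3, 4.44], [0, 2.69], [-3.02, 3.02]. Speed limits (rad/s): [2.22, 2.22, 2.79, 3.14, 3.14, 3.14].

INTERFACE

Orientations are given as [roll, pitch, yaw] about the fixed x, y, z axes, in that order (R = Rz(yaw) Ry(pitch) Rx(roll)).
In Python, from rig import telemetry, optics, r gives the robot as it stands.
- The arm moves only by the tool play_rows, never from a script. Its arguments are lists of equal length, an entry for each row: "dp": the shift along the tool's x, y, z in units of 40 mm (1.0 is 40 mm), a list of three; "rot": the turn, a rotation vector about the tool's x, y, z in units of 6 degrees (1.0 is 6 degrees), a list of three. In form: {"dp": [[tx, ty, tz], ...], "rot": [[ax, ay, az], ...]}. A call has 1 to 5 rows; each row is the pose to reach, as a shift and turn from the pose commanded when the call began, along the tool's axes at that moment; what a row does not reach only later rows make up. A row lasts 1/12 s, in which the tool goes at most 41.7 mm and 7.16 degrees, less where a joint would pass 70% of its speed; a pose out of reach is approached as far as the arm can. A call with a gripper value outside its range is refused whole. "fingers" is the opening, from 0 (shut) to 1 (fully open), set as the call begins (left out, the last holds). The fingers move at their own pace and stop on an object; "grip_force" is the grip in N (left out, the last holds). Time passes only in rows, so rows that repeat a pose let the fingers close. It gives the time, the measured TCP pose, the force, the opening and the grip force at its end, in the units of the state.
- telemetry.sense(): the state, without advancing time (a new reading comes with each control period).
- optics.grab_frame(name): name is "scene" or "top"; returns a dict with "color" (400x640x3 uint8, red, green, blue), "mtx" (3x3 intrinsics, pixels), "D" ([k1, k2, p1, p2, k3] as OpenCV has them; the pictures are not rectified), "R" (3x3) and "t" (3): a world point X has camera coordinates R X + t. Camera axes: x right, y down, z forward; pixel columns grow to the right and rows downward; lengths in mm; the calibration is good to about 2 mm. A picture is of the moment at which its call begins. There is no depth.
- r.sign_off(): hands the job in; it is judged then, once.
The state is a dict: "clock": time; "qpos": joint angles; "qvel": joint speeds; "joint_efforts": joint torques, N m; "eef_pos": TCP position; "tcp_rot": TCP orientation; "contact_force": force on the tool from outside, world axes, zero at the start; "wrist_torque": the same for the moment, N m; "opening": opening from 0.0 (shut) to 1.0 (fully open); "grasp_force": force on a finger pad.
Only numpy, scipy, OpenCV 4.12 (cv2) and the standard library are available. Lean on these libraries where they do the work, as an engineer would, in place of code of your own. Each camera call takes 0.05 s, during which the arm holds its last target. There are 200 camera calls.

## Working session

There is one attempt and no reset: what is moved stays moved. The work goes in short steps, Python scripts to look and compute and a tool call to move; the robot and the scene stay as the last step left them, time stands still between calls to the robot, and variables do not carry over. Pictures are saved under pics/ and viewed, at most 10 in all, crops included, and the job is handed in when it is done.

Besides the shell and the picture viewer there is one more tool, called after ">>>" by a JSON object that holds its "api" and its "payload", one argument or row to a line. play_rows: Moves the arm, as the interface text tells. Its arguments: {"type":"object","properties":{"dp":{"type":"array"},"rot":{"type":"array"},"fingers":{"type":"number"},"grip_force":{"type":"number"}},"required":["dp","rot"]}

```bash
mkdir -p pics; ls; python3 - <<'E'
from rig import telemetry, optics, r
import cv2
for n in("scene","top"):
    f=optics.grab_frame(n); cv2.imwrite(f"pics/{n}0.png",f["color"][:,:,::-1]); print(n,f["mtx"].tolist(),f["D"],f["R"].tolist(),f["t"])
s=telemetry.sense(); print(s)
E
```

```text
pics
scene [[443.44012438566784, 0.0, 326.67759054892633], [0.0, 443.44012438566784, 199.5827362681659], [0.0, 0.0, 1.0]] [0.01341769 0.         0.         0.         0.        ] [[-0.899902212976058, -0.43560054043376345, -0.020692420221106934], [-0.1641714576774033, 0.38235528312771216, -0.9093141206142152], [0.4040095785558435, -0.8148966846405377, -0.4155955411177909]] [516.95889932 127.85813799 748.307677  ]
top [[436.62069393779603, 0.0, 320.5559836943867], [0.0, 436.62069393779603, 200.0430905162839], [0.0, 0.0, 1.0]] [-0.07598495  0.          0.          0.          0.        ] [[-0.002200648184617644, -0.9992428231370859, -0.03884504545748572], [-0.995218378500262, 0.005981717596523243, -0.09749152860584759], [0.09765007036800788, 0.03844475859752584, -0.9944779858264843]] [  88.06470232  565.45909625 1016.01247281]
{'clock': 0.1, 'qpos': array([-1.15738734e+00,  3.53568706e-01,  1.63403956e+00,  2.89427364e-05,
        1.15521068e+00, -2.39269669e-03]), 'qvel': array([ 0.00101119, -0.0020056 , -0.00080056,  0.00028586, -0.00018056,
        0.00026463]), 'joint_efforts': array([-5.22938590e-04, -6.06357121e+01, -3.42817640e+01, -1.57132677e-04,
        3.95153431e-03, -1.94862537e-06]), 'eef_pos': array([ 252.29654028, -571.35684317,  230.65176532]), 'tcp_rot': array([-3.14036643e+00, -2.93988474e-05,  4.15789960e-01]), 'contact_force': array([-0.44270531, -0.30546831,  0.49463969]), 'wrist_torque': array([0.00514468, 0.03577573, 0.02068579]), 'grasp_force': 0.0, 'opening': 0.9993694220884274}
```

View pics/top0.png

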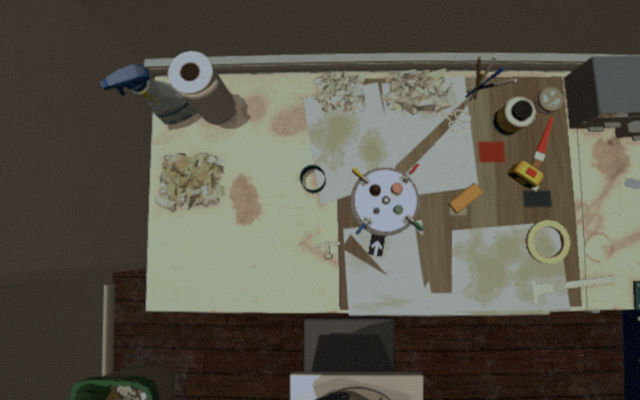

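View pics/scene0.png

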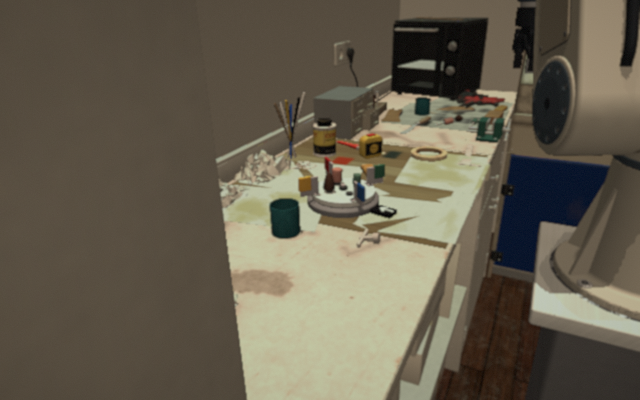

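The top view shows the turret at about (385,200), with the pointer at (376,245). The tabs are green (416,226), red (412,170), yellow (358,174) and blue (362,229). The wax is at (465,198), the key at (328,248) and the sleeve at (313,179).

```bash
cat > h.py <<'E'
import numpy as np, cv2
from rig import telemetry, optics, r
def ray(f,uv,z):
    p=cv2.undistortPoints(np.array([[uv]],float),f["mtx"],f["D"])[0,0]
    R=np.array(f["R"]);C=-R.T@f["t"];d=R.T@[p[0],p[1],1]
    return C+d*(z-C[2])/d[2]
def proj(f,X):
    return cv2.projectPoints(np.array([X],float),cv2.Rodrigues(np.array(f["R"]))[0],np.array(f["t"],float),f["mtx"],f["D"])[0][0,0]
def blobs(f,lo,hi,box,amin=6):
    hsv=cv2.cvtColor(f["color"],cv2.COLOR_RGB2HSV);m=cv2.inRange(hsv,lo,hi)
    k=np.zeros_like(m);x0,y0,x1,y1=box;k[y0:y1,x0:x1]=m[y0:y1,x0:x1]
    n,_,st,c=cv2.connectedComponentsWithStats(k)
    return [(st[i,4],c[i]) for i in range(1,n) if st[i,4]>=amin]
RANGES=dict(green=((60,90,25),(95,255,140)),red=((172,130,80),(180,255,255)),yellow=((15,150,90),(28,255,255)),blue=((105,90,50),(125,255,255)))
E
python3 - <<'E'
from h import *
f=optics.grab_frame("top")
box=(335,155,440,262)
for n,(lo,hi) in RANGES.items():
    for a,c in blobs(f,lo,hi,box): print(n,a,c.round(1),ray(f,c,80).round(1), ray(f,c,66).round(1))
im=f["color"][150:265,330:445]; cv2.imwrite("pics/crop1.png",cv2.resize(im,None,fx=5,fy=5,interpolation=cv2.INTER_CUBIC)[:,:,::-1])
E
```

```text
green 24 [417.7 225.9] [ 500.9 -135.2   80. ] [ 501.5 -137.8   66. ]
yellow 28 [356.6 172. ] [624.8   1.2  80. ] [6.271e+02 5.000e-01 6.600e+01]
blue 30 [360.9 227.9] [497.   -7.2  80. ] [497.5  -8.   66. ]
```

View pics/crop1.png

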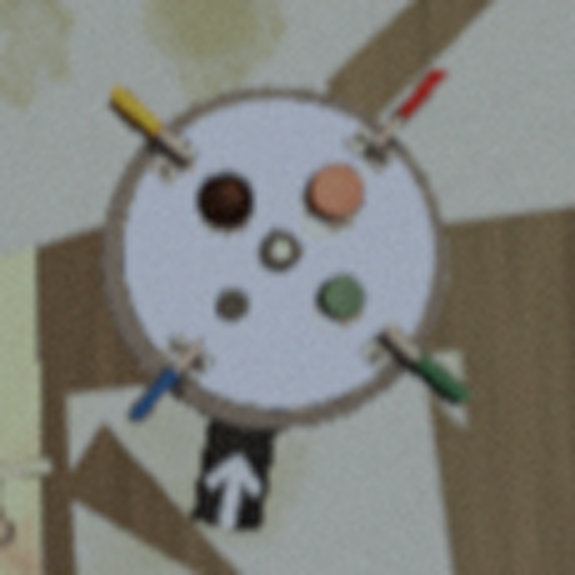

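The crop shows the tabs clearly, with the nose and arrow at about full-frame (376,247). Next I compute the axis and angles.

```bash
python3 - <<'E'
from h import *
f=optics.grab_frame("top")
g=lambda x,y:(330+x/5-.4,150+y/5-.4)
T={n:ray(f,g(*p),79) for n,p in dict(green=(442,380),red=(422,93),yellow=(134,110),blue=(153,394)).items()}
A=np.mean(list(T.values()),0); print("axis",A, "plate",ray(f,g(282,252),37))
for n,p in T.items():
    d=p-A; print(n,p.round(1),np.hypot(*d[:2]).round(1),np.degrees(np.arctan2(d[1],d[0])).round(1))
hsv=cv2.cvtColor(f["color"],cv2.COLOR_RGB2HSV)
m=(hsv[:,:,2]>130).astype(np.uint8); k=np.zeros_like(m);k[239:257,370:384]=m[239:257,370:384]
n,_,st,c=cv2.connectedComponentsWithStats(k)
for i in range(1,n):print(st[i],c[i])
for p in [(232,490),(239,428),(229,520),(237,455)]:
    P=ray(f,g(*p),16);d=P-A;print("nose",P.round(1),np.hypot(*d[:2]).round(1),np.degrees(np.arctan2(d[1],d[0])).round(1))
for n,uv,z in [("wax",(465,198),20),("key",(328,248),10),("sleeve",(313,179),64)]: print(n,ray(f,uv,z).round())
E
```

```text
axis [564.09017327 -67.57925305  79.        ] plate [564.23575783 -69.56228757  37.        ]
green [ 501.7 -136.1   79. ] 92.7 -132.3
red [ 632.8 -130.1   79. ] 92.9 -42.3
yellow [625.9   1.6  79. ] 92.7 48.2
blue [496.   -5.7  79. ] 92.0 137.7
[371 241  11  16  71] [376.01408451 247.73239437]
[382 250   2   7   8] [382.875 253.375]
nose [452.  -46.2  16. ] 114.1 169.2
nose [481.6 -50.   16. ] 84.4 168.0
nose [437.7 -44.6  16. ] 128.4 169.7
nose [468.7 -48.8  16. ] 97.2 168.9
wax [ 570. -262.   20.]
key [451.  69.  10.]
sleeve [612. 102.  64.]
```

Axis at (564,-68), green tab at -132.3° and pointer at about 169.3°, so the turret has to turn about 58.5° clockwise. I'll push the -y face of the green tab with shut fingers. First comes the transit at height, closing the fingers and yawing on the way.

>>> {"api": "play_rows", "payload": {
  "dp": [
    [0.7,-0.45,0],
    [1.4,-0.9,0],
    [2.1,-1.35,0],
    [2.8,-1.8,0],
    [3.5,-2.25,0]
  ],
  "rot": [
    [0,0,-1.1],
    [0,0,-2.2],
    [0,0,-3.3],
    [0,0,-4.4],
    [0,0,-5.5]
  ],
  "fingers": 0
}}

```text
clock: 0.62
eef_pos: [344.6, -431.5, 231.2]
tcp_rot: [-3.141, -0.0, 0.997]
contact_force: [0.3, 0.1, 0.2]
opening: 0.302
grasp_force: 0.0
```

```bash
cat >> h.py <<'E'
AX=np.array([564.,-68.])
def goto(R,ang,z,tab):
    """finger at radius R, angle ang; tool x along clockwise tangent at angle tab"""
    from scipy.spatial.transform import Rotation as Ro
    s=telemetry.sense();M=Ro.from_euler("xyz",s["tcp_rot"])
    a=np.radians(ang);P=np.r_[AX+R*np.array([np.cos(a),np.sin(a)]),z]
    N=Ro.from_euler("xyz",[np.pi,0,np.radians(tab-90)])
    print(s["clock"],s["eef_pos"].round(1),np.degrees(s["tcp_rot"]).round(1),"open",round(s["opening"],2),"target",P.round(1))
    print("dp",(M.inv().apply(P-s["eef_pos"])/40).round(2),"rot",(np.degrees((M.inv()*N).as_rotvec())/6).round(2))
E
python3 -c "
from h import *
goto(92,-107,130,-120)"
```

```text
0.6167 [ 344.6 -431.5  231.2] [-180.    -0.    57.1] open 0.3 target [ 537.1 -156.   130. ]
dp [8.4  0.3  2.53] rot [ -0.    -0.   -15.48]
```

>>> {"api": "play_rows", "payload": {
  "dp": [
    [0.8,0,0.15],
    [1.6,0,0.3],
    [2.4,0,0.5],
    [3.2,0,0.7],
    [4.0,0.1,0.9]
  ],
  "rot": [
    [0,0,-1.1],
    [0,0,-2.2],
    [0,0,-3.3],
    [0,0,-4.4],
    [0,0,-5.5]
  ]
}}

```text
clock: 1.03
eef_pos: [435.2, -299.4, 195.0]
tcp_rot: [-3.141, -0.0, 1.573]
contact_force: [-0.7, 0.0, -0.1]
opening: 0.002
grasp_force: 0.0
```

```bash
python3 -c "
from h import *
goto(92,-107,130,-130)"
```

```text
1.0333 [ 435.2 -299.4  195. ] [-180.    -0.    90.1] open 0.0 target [ 537.1 -156.   130. ]
dp [3.58 2.56 1.62] rot [-0.   -0.   -8.31]
```

>>> {"api": "play_rows", "payload": {
  "dp": [
    [0.7,0.5,0.32],
    [1.4,1.0,0.65],
    [2.1,1.5,0.97],
    [2.85,2.05,1.3],
    [3.58,2.56,1.62]
  ],
  "rot": [
    [0,0,-1.1],
    [0,0,-2.2],
    [0,0,-3.3],
    [0,0,-4.4],
    [0,0,-5.5]
  ]
}}

```text
clock: 1.45
eef_pos: [538.8, -156.6, 129.9]
tcp_rot: [3.141, 0.0, 2.149]
contact_force: [-0.0, -0.7, -0.4]
opening: 0.004
grasp_force: 0.0
```

>>> {"api": "play_rows", "payload": {
  "dp": [
    [0,0,0],
    [0,0,0],
    [0,0,0],
    [0,0,0]
  ],
  "rot": [
    [0,0,-1],
    [0,0,-2],
    [0,0,-2.8],
    [0,0,-2.8]
  ]
}}

```text
clock: 1.78
eef_pos: [537.9, -157.8, 130.2]
tcp_rot: [-3.141, -0.001, 2.441]
contact_force: [0.1, -0.5, -0.8]
opening: -0.002
grasp_force: 0.0
```

```bash
python3 -c "
from h import *
goto(92,-107,57,-130)
f=optics.grab_frame('scene')
im=f['color'][130:250,260:420]; cv2.imwrite('pics/s1.png',cv2.resize(im,None,fx=5,fy=5,interpolation=cv2.INTER_CUBIC)[:,:,::-1])
"
```

```text
1.7833 [ 537.9 -157.8  130.2] [-180.    -0.   139.9] open -0.0 target [ 537.1 -156.    57. ]
dp [0.04 0.02 1.83] rot [-0.   -0.01 -0.02]
```

View pics/s1.png

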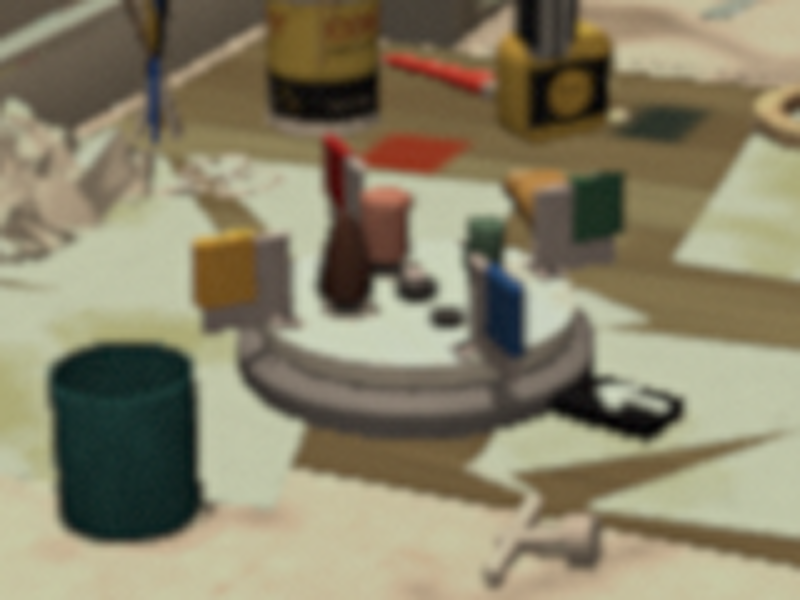

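The scene crop shows the dark fingertips at about (545,40), above and behind the green tab at (597,205), with free space below. Descend.

>>> {"api": "play_rows", "payload": {
  "dp": [
    [0,0,0.4],
    [0,0,0.8],
    [0,0,1.2],
    [0,0,1.6],
    [0.04,0.02,1.83]
  ],
  "rot": [
    [0,0,0],
    [0,0,0],
    [0,0,0],
    [0,0,0],
    [0,0,0]
  ]
}}

```text
clock: 2.25
eef_pos: [536.5, -156.8, 55.9]
tcp_rot: [-3.141, -0.001, 2.433]
contact_force: [-0.5, 1.5, 0.8]
opening: 0.0
grasp_force: 0.0
```

```bash
python3 -c "
from h import *
for p in (-117,-127,-137,-147): goto(92,p,57,p-10)
f=optics.grab_frame('top'); im=f['color'][140:270,310:450]; cv2.imwrite('pics/t1.png',cv2.resize(im,None,fx=4,fy=4,interpolation=cv2.INTER_CUBIC)[:,:,::-1])
"
```

```text
2.25 [ 536.5 -156.8   55.9] [-1.800e+02 -1.000e-01  1.394e+02] open 0.0 target [ 522.2 -150.    57. ]
dp [ 0.38 -0.1  -0.03] rot [-0.   -0.01 -0.6 ]
2.25 [ 536.5 -156.8   55.9] [-1.800e+02 -1.000e-01  1.394e+02] open 0.0 target [ 508.6 -141.5   57. ]
dp [ 0.78 -0.16 -0.03] rot [-0.01 -0.01  1.07]
2.25 [ 536.5 -156.8   55.9] [-1.800e+02 -1.000e-01  1.394e+02] open 0.0 target [ 496.7 -130.7   57. ]
dp [ 1.18 -0.15 -0.03] rot [-0.01 -0.01  2.74]
2.25 [ 536.5 -156.8   55.9] [-1.800e+02 -1.000e-01  1.394e+02] open 0.0 target [ 486.8 -118.1   57. ]
dp [ 1.57 -0.07 -0.03] rot [-0.01 -0.01  4.4 ]
```

View pics/t1.png

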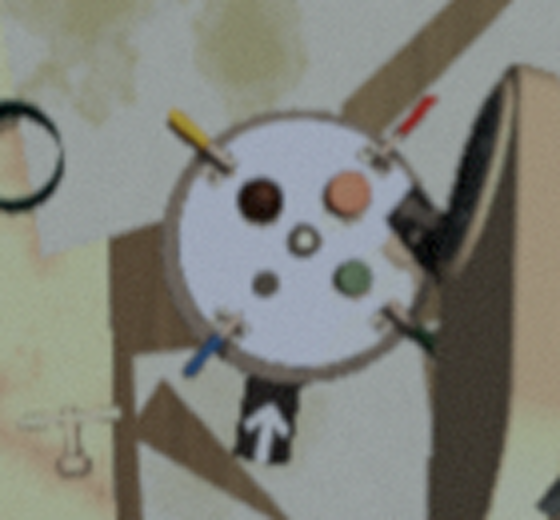

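The top view shows the hand to the right of the plate, the turret unmoved, and the green tab at crop (425,338) just below the hand. Start the push, moving slowly.

>>> {"api": "play_rows", "payload": {
  "dp": [
    [0.13,-0.03,0],
    [0.26,-0.07,0],
    [0.38,-0.1,-0.02],
    [0.58,-0.13,-0.02],
    [0.78,-0.16,-0.03]
  ],
  "rot": [
    [0,0,-0.2],
    [0,0,-0.1],
    [0,0,0.2],
    [0,0,0.6],
    [0,0,1.07]
  ]
}}

```text
clock: 2.72
eef_pos: [509.7, -141.3, 59.7]
tcp_rot: [3.14, 0.002, 2.322]
contact_force: [0.9, -0.7, -0.3]
opening: 0.002
grasp_force: 0.6
```

```bash
python3 -c "
from h import *
for p in (-132,-137,-142,-147,-152,-157): goto(92,p,57,p-10)
f=optics.grab_frame('top')
for a,c in blobs(f,*RANGES['blue'],(335,155,440,262))+blobs(f,*RANGES['yellow'],(335,155,440,262)):
  d=ray(f,c,79)[:2]-AX; print(a,np.hypot(*d),np.degrees(np.arctan2(d[1],d[0])))
"
```

```text
2.7167 [ 509.7 -141.3   59.7] [1.799e+02 1.000e-01 1.330e+02] open 0.0 target [ 502.4 -136.4   57. ]
dp [ 0.21 -0.05  0.07] rot [0.01 0.02 0.84]
2.7167 [ 509.7 -141.3   59.7] [1.799e+02 1.000e-01 1.330e+02] open 0.0 target [ 496.7 -130.7   57. ]
dp [ 0.42 -0.06  0.07] rot [0.01 0.02 1.67]
2.7167 [ 509.7 -141.3   59.7] [1.799e+02 1.000e-01 1.330e+02] open 0.0 target [ 491.5 -124.6   57. ]
dp [ 0.62 -0.05  0.07] rot [0.01 0.02 2.5 ]
2.7167 [ 509.7 -141.3   59.7] [1.799e+02 1.000e-01 1.330e+02] open 0.0 target [ 486.8 -118.1   57. ]
dp [ 0.81 -0.02  0.07] rot [0.02 0.02 3.34]
2.7167 [ 509.7 -141.3   59.7] [1.799e+02 1.000e-01 1.330e+02] open 0.0 target [ 482.8 -111.2   57. ]
dp [1.01 0.02 0.07] rot [0.02 0.02 4.17]
2.7167 [ 509.7 -141.3   59.7] [1.799e+02 1.000e-01 1.330e+02] open 0.0 target [ 479.3 -103.9   57. ]
dp [1.2  0.08 0.07] rot [0.02 0.02 5.  ]
31 90.71783713758172 131.57664457590153
28 91.66673756343913 42.49808851240548
```

>>> {"api": "play_rows", "payload": {
  "dp": [
    [0.21,-0.05,0.07],
    [0.42,-0.06,0.07],
    [0.62,-0.05,0.07],
    [0.81,-0.02,0.07],
    [1.01,0.02,0.07]
  ],
  "rot": [
    [0,0,0.84],
    [0,0,1.67],
    [0,0,2.5],
    [0,0,3.34],
    [0,0,4.17]
  ]
}}

```text
clock: 3.18
eef_pos: [482.9, -111.4, 56.8]
tcp_rot: [3.139, 0.001, 1.884]
contact_force: [1.3, -1.0, -0.3]
opening: 0.001
grasp_force: 0.6
```

```bash
cat >> h.py <<'E'
def tabs():
    f=optics.grab_frame('top')
    for n in RANGES:
        for a,c in blobs(f,*RANGES[n],(335,155,440,262)):
            d=ray(f,c,79)[:2]-AX
            if np.hypot(*d)>80: print(n,a,np.hypot(*d).round(1),np.degrees(np.arctan2(d[1],d[0])).round(1))
E
python3 -c "
from h import *
tabs()
for p in (-157,-161,-165,-169,-172): goto(92,p,57,p-10)
"
```

```text
yellow 29 92.6 17.4
blue 36 92.0 106.9
3.2333 [ 481.5 -110.3   56.6] [180.    0.  107.6] open 0.0 target [ 479.3 -103.9   57. ]
dp [ 0.17 -0.   -0.01] rot [0.01 0.   0.77]
3.2333 [ 481.5 -110.3   56.6] [180.    0.  107.6] open 0.0 target [477. -98.  57.]
dp [ 0.33 -0.01 -0.01] rot [0.01 0.   1.43]
3.2333 [ 481.5 -110.3   56.6] [180.    0.  107.6] open 0.0 target [475.1 -91.8  57. ]
dp [ 0.49 -0.01 -0.01] rot [0.01 0.   2.1 ]
3.2333 [ 481.5 -110.3   56.6] [180.    0.  107.6] open 0.0 target [473.7 -85.6  57. ]
dp [ 0.65  0.   -0.01] rot [0.01 0.   2.77]
3.2333 [ 481.5 -110.3   56.6] [180.    0.  107.6] open 0.0 target [472.9 -80.8  57. ]
dp [ 0.77  0.02 -0.01] rot [0.01 0.   3.27]
```

>>> {"api": "play_rows", "payload": {
  "dp": [
    [0.17,0,0],
    [0.33,0,0],
    [0.49,0,0],
    [0.65,0,0],
    [0.77,0.02,0]
  ],
  "rot": [
    [0,0,0.75],
    [0,0,1.4],
    [0,0,2.1],
    [0,0,2.75],
    [0,0,3.25]
  ]
}}

```text
clock: 3.65
eef_pos: [473.9, -81.8, 56.5]
tcp_rot: [3.14, 0.0, 1.547]
contact_force: [-0.3, -0.9, -0.5]
opening: -0.0
grasp_force: 0.6
```

```bash
python3 -c "
from h import *
tabs()
for p in (-174,-176,-178,-180,): goto(92,p,57,p-10)
f=optics.grab_frame('top'); im=f['color'][140:270,310:450]; cv2.imwrite('pics/t2.png',cv2.resize(im,None,fx=4,fy=4,interpolation=cv2.INTER_CUBIC)[:,:,::-1])
"
```

```text
yellow 26 91.0 -1.9
blue 34 92.0 87.8
3.7 [473.6 -81.2  56.5] [179.9   0.   88.5] open 0.0 target [472.5 -77.6  57. ]
dp [ 0.09 -0.03 -0.01] rot [0.01 0.   0.41]
3.7 [473.6 -81.2  56.5] [179.9   0.   88.5] open 0.0 target [472.2 -74.4  57. ]
dp [ 0.17 -0.04 -0.01] rot [0.01 0.   0.74]
3.7 [473.6 -81.2  56.5] [179.9   0.   88.5] open 0.0 target [472.1 -71.2  57. ]
dp [ 0.25 -0.05 -0.01] rot [ 0.01 -0.    1.08]
3.7 [473.6 -81.2  56.5] [179.9   0.   88.5] open 0.0 target [472. -68.  57.]
dp [ 0.33 -0.05 -0.01] rot [ 0.01 -0.    1.41]
```

View pics/t2.png

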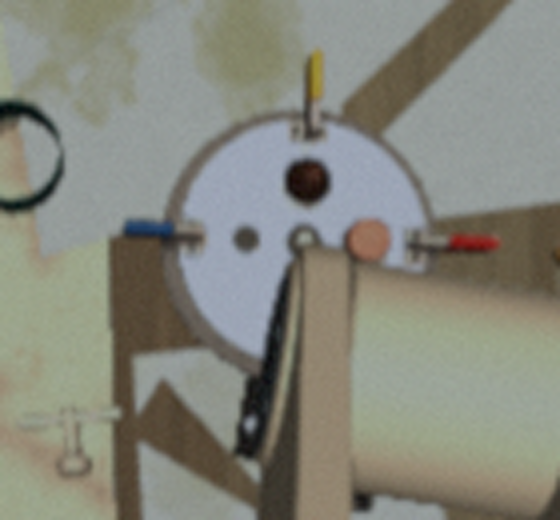

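The top view shows the base in place, blue at crop (148,229) and yellow at (316,76). The green tab is hidden under the wrist, at about 178° by the other tabs. About 8.7° remains, so I push most of it and then draw back to look.

>>> {"api": "play_rows", "payload": {
  "dp": [
    [0.08,-0.02,0],
    [0.15,-0.03,0],
    [0.22,-0.04,0],
    [0.29,-0.05,0],
    [0.29,-0.05,0]
  ],
  "rot": [
    [0,0,0.35],
    [0,0,0.7],
    [0,0,1.0],
    [0,0,1.25],
    [0,0,1.25]
  ]
}}

```text
clock: 4.17
eef_pos: [472.0, -70.2, 56.1]
tcp_rot: [3.141, 0.0, 1.419]
contact_force: [-0.1, -0.2, 0.1]
opening: 0.0
grasp_force: 0.0
```

```bash
python3 -c "
from h import *
tabs()
goto(92,-179.6,57,-190)
"
```

```text
yellow 22 91.4 -9.0
blue 36 90.4 80.6
4.2167 [471.9 -70.3  56. ] [180.    0.   81.4] open -0.01 target [472.  -68.6  57. ]
dp [ 0.04 -0.   -0.02] rot [0.   0.   0.23]
```

Green is at about 170.8°. Draw back to see the pointer and the tab unobstructed.

>>> {"api": "play_rows", "payload": {
  "dp": [
    [-0.3,0,0],
    [-1.0,0,0],
    [-1.8,0.1,-0.6],
    [-2.7,0.2,-1.4],
    [-3.6,0.3,-2.2]
  ],
  "rot": [
    [0,0,0],
    [0,0,0],
    [0,0,0],
    [0,0,0],
    [0,0,0]
  ]
}}

```text
clock: 4.63
eef_pos: [461.0, -205.6, 135.7]
tcp_rot: [-3.14, -0.0, 1.42]
contact_force: [1.8, -0.6, -0.5]
opening: 0.0
grasp_force: 0.0
```

```bash
python3 -c "
from h import *
tabs()
f=optics.grab_frame('top'); im=f['color'][150:265,330:445]; cv2.imwrite('pics/t3.png',cv2.resize(im,None,fx=5,fy=5,interpolation=cv2.INTER_CUBIC)[:,:,::-1])
"
```

```text
green 41 92.4 170.0
yellow 20 91.9 -8.9
blue 37 91.0 80.5
```

View pics/t3.png

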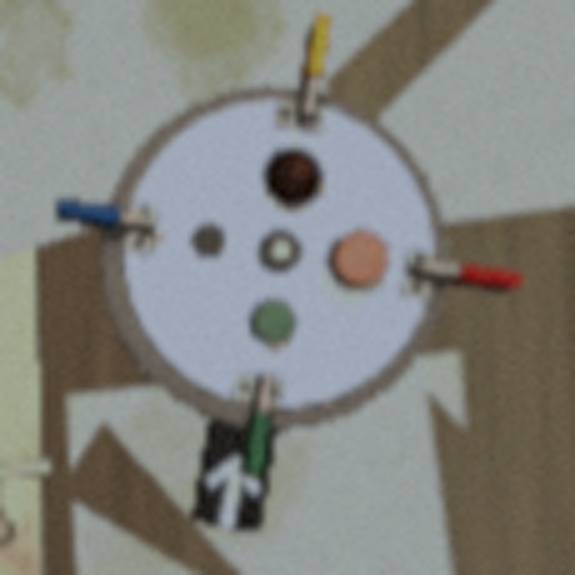

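The top view shows green at crop (258,440), standing nearly over the nose at (232,480). Now I refine the nose line and tab line from row edges.

```bash
python3 - <<'E'
from h import *
f=optics.grab_frame("top")
g0=cv2.GaussianBlur(cv2.cvtColor(cv2.imread("pics/top0.png"),cv2.COLOR_BGR2GRAY),(0,0),.6).astype(float)
P=[];W=[]
for y in range(237,254):
    row=g0[y,364:390]; x=np.arange(364,390); d=np.diff(row)
    L=np.argmin(d[:12]);Rr=12+np.argmax(d[12:24])
    sub=lambda i:(lambda a,b,c:i+.5+.5*(a-c)/(a-2*b+c) if a-2*b+c else i+.5)(*np.abs(d[i-1:i+2])) if 0<i<len(d)-1 else i+.5
    l,rr=364+sub(L),364+sub(Rr)
    a,b=ray(f,(l,y),16),ray(f,(rr,y),16)
    P.append((a+b)[:2]/2);W.append(np.linalg.norm(a-b))
P=np.array(P);W=np.array(W);print(W.round(1));ok=abs(W-34.5)<4;P=P[ok]
v=np.linalg.svd(P-P.mean(0))[2][0]; v=v*-np.sign(v[0])
ang=lambda d:np.degrees(np.arctan2(d[1],d[0])).round(2)
m=P.mean(0);d=m-AX
print(ok.sum(),"nose dir",ang(v),"mid from axis",ang(d),np.hypot(*d), "offset axis-line",v[0]*-(AX-m)[1]+v[1]*(AX-m)[0])
# arrow
c=np.array([376.01,247.73]);a=ray(f,c,16.5)[:2]-AX;print("arrow",ang(a))
# tabs
hsv=cv2.cvtColor(f["color"],cv2.COLOR_RGB2HSV)
R=dict(RANGES);T={}
R["red"]=((170,110,70),(180,255,255))
for n in R:
    for a,c in blobs(f,*R[n],(335,150,440,262)):
        q=ray(f,c,79)[:2]
        if np.hypot(*(q-AX))>80:T[n]=q
print(T)
c=np.array(ray(f,(386.0,200.0),37)[:2])
if "green" in T:print("g-y",ang(T["green"]-T["yellow"]),(T["green"]+T["yellow"])/2)
if "red" in T:print("b-r+90",ang(T["blue"]-T["red"])+90,(T["blue"]+T["red"])/2)
# white plate centre
k=(g0>0)&False
m=cv2.inRange(hsv,(100,15,130),(130,90,255));n,lab,st,cc=cv2.connectedComponentsWithStats(m)
i=1+np.argmax(st[1:,4]);ct=cv2.findContours((lab==i).astype(np.uint8),0,2)[0][0]
e=cv2.fitEllipse(cv2.convexHull(ct));print("plate",e,ray(f,e[0],37))
E
```

```text
[32.8 32.3 33.  33.6 34.1 34.2 33.4 33.6 35.2 36.1 36.  35.6 33.9 32.7
 32.8 33.5 33.8]
17 nose dir 170.14 mid from axis 168.79 107.85912880546717 offset axis-line -2.541718468883527
arrow 169.03
{'green': array([473.22176746, -51.77377903]), 'yellow': array([654.80569894, -82.17724958]), 'blue': array([578.73565251,  22.20270957])}
g-y 170.49 [564.0137332  -66.97551431]
plate ((385.3720397949219, 200.283935546875), (61.33123016357422, 61.95448303222656), 137.79290771484375) [563.56950857 -68.06724114  37.        ]
```

Green sits at about 170.3° and the pointer at about 169°, leaving roughly 1.7 mm. One more nudge. Return along the retreat path.

>>> {"api": "play_rows", "payload": {
  "dp": [
    [0.9,-0.1,0.8],
    [1.8,-0.2,1.6],
    [2.6,-0.3,2.2],
    [3.0,-0.3,2.2],
    [3.2,-0.3,2.2]
  ],
  "rot": [
    [0,0,0],
    [0,0,0],
    [0,0,0],
    [0,0,0],
    [0,0,0]
  ]
}}

```text
clock: 5.2
eef_pos: [466.4, -72.3, 43.9]
tcp_rot: [-3.135, -0.001, 1.421]
contact_force: [-0.8, -0.5, 0.0]
opening: 0.001
grasp_force: 0.0
```

```bash
python3 -c "
from h import *
goto(92,-179.6,57,-190)
tabs()"
```

```text
5.2 [466.4 -72.3  43.9] [-179.6   -0.    81.4] open 0.0 target [472.  -68.6  57. ]
dp [ 0.11  0.12 -0.33] rot [-0.06 -0.01  0.24]
yellow 21 92.0 -9.0
blue 35 92.1 80.6
```

```bash
python3 -c "
from h import *
goto(92,-179.6,57,-190)"
```

```text
5.25 [467.8 -72.7  45.1] [-179.7   -0.    81.4] open -0.0 target [472.  -68.6  57. ]
dp [ 0.12  0.09 -0.3 ] rot [-0.04 -0.    0.24]
```

>>> {"api": "play_rows", "payload": {
  "dp": [
    [0,0,0],
    [0,0,0],
    [0,0,0]
  ],
  "rot": [
    [0,0,0],
    [0,0,0],
    [0,0,0]
  ]
}}

```text
clock: 5.5
eef_pos: [470.1, -76.8, 47.4]
tcp_rot: [3.14, 0.0, 1.417]
contact_force: [0.7, 0.9, -0.2]
opening: 0.004
grasp_force: 0.0
```

```bash
python3 -c "
from h import *
goto(92,-179.6,57,-190);tabs()"
```

```text
5.5 [470.1 -76.8  47.4] [179.9   0.   81.2] open 0.0 target [472.  -68.6  57. ]
dp [ 0.21  0.02 -0.24] rot [0.01 0.   0.2 ]
yellow 22 90.9 -8.8
blue 36 91.3 80.6
```

>>> {"api": "play_rows", "payload": {
  "dp": [
    [0.05,0,-0.2],
    [0.1,0,-0.24],
    [0.15,0.01,-0.24],
    [0.2,0.02,-0.24],
    [0.2,0.02,-0.24]
  ],
  "rot": [
    [0,0,0],
    [0,0,0.1],
    [0,0,0.2],
    [0,0,0.2],
    [0,0,0.2]
  ]
}}

```text
clock: 5.97
eef_pos: [472.0, -68.0, 56.7]
tcp_rot: [3.141, 0.0, 1.396]
contact_force: [-1.2, -0.5, 0.2]
opening: -0.001
grasp_force: 0.0
```

>>> {"api": "play_rows", "payload": {
  "dp": [
    [0,0,0],
    [0,0,0],
    [0,0,0]
  ],
  "rot": [
    [0,0,0],
    [0,0,0],
    [0,0,0]
  ]
}}

```text
clock: 6.22
eef_pos: [471.5, -68.1, 56.3]
tcp_rot: [-3.141, -0.0, 1.396]
contact_force: [-0.3, -0.6, -0.3]
opening: 0.001
grasp_force: 0.0
```

```bash
python3 -c "
from h import *
goto(92,-179.6,57,-190);tabs();tabs()"
```

```text
6.2167 [471.5 -68.1  56.3] [-180.   -0.   80.] open 0.0 target [472.  -68.6  57. ]
dp [-0.01  0.02 -0.02] rot [-0. -0. -0.]
yellow 22 90.6 -10.1
blue 33 92.3 79.3
yellow 23 90.8 -10.2
blue 30 92.3 79.3
```

Turned a further 1.3°. Draw clear and check.

>>> {"api": "play_rows", "payload": {
  "dp": [
    [-0.3,0,0],
    [-1.0,0,0],
    [-1.8,0.1,-0.6],
    [-2.7,0.2,-1.4],
    [-3.6,0.3,-2.2]
  ],
  "rot": [
    [0,0,0],
    [0,0,0],
    [0,0,0],
    [0,0,0],
    [0,0,0]
  ]
}}

```text
clock: 6.73
eef_pos: [458.1, -203.1, 136.2]
tcp_rot: [-3.14, -0.0, 1.396]
contact_force: [1.4, -0.4, -0.5]
opening: -0.003
grasp_force: 0.0
```

>>> {"api": "play_rows", "payload": {
  "dp": [
    [-0.6,0,-0.6],
    [-1.2,0,-1.2],
    [-1.2,0,-1.2],
    [-1.2,0,-1.2],
    [-1.2,0,-1.2]
  ],
  "rot": [
    [0,0,0],
    [0,0,0],
    [0,0,0],
    [0,0,0],
    [0,0,0]
  ]
}}

```text
clock: 7.15
eef_pos: [450.1, -248.8, 182.9]
tcp_rot: [-3.141, -0.001, 1.395]
contact_force: [0.1, 0.3, -0.9]
opening: 0.0
grasp_force: 0.0
```

```bash
python3 -c "
from h import *
tabs();tabs()
f=optics.grab_frame('top')
for a,c in blobs(f,*RANGES['green'],(335,215,440,262)): print(ray(f,c,79))
for z,r in((17,92.5),(17,84),(17,130)):pass
g=optics.grab_frame('scene')
a=f['color'][150:265,330:445];b=g['color'][150:230,310:410]
z=lambda i,w,h:cv2.resize(i,(w,h),interpolation=cv2.INTER_CUBIC)[:,:,::-1]
cv2.imwrite('pics/end.png',np.hstack([z(a,400,400),z(b,400,320)[0:320] if 0 else cv2.copyMakeBorder(z(b,400,320),0,80,0,0,0)]))
"
```

```text
green 41 92.3 168.9
yellow 20 91.5 -10.0
blue 31 92.4 79.4
green 41 92.2 168.9
yellow 21 91.1 -10.1
blue 32 92.7 79.3
[472.92271236 -50.73624434  79.        ]
```

View pics/end.png

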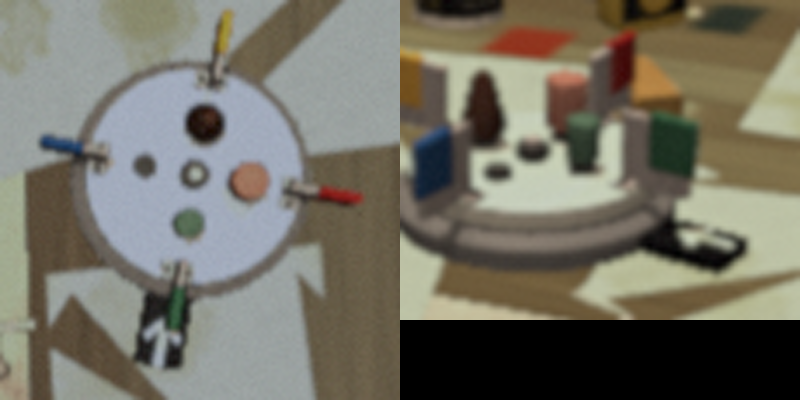

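The final view shows green at about 169.0°, standing over the pointer at about 169°. The hand is clear, the nose is where it was, and nothing else in view has moved.

```bash
python3 -c "
from rig import r
print(r.sign_off())"
```

```text
the job is handed in; nothing more can be done
None
```

The green tab now stands over the white pointer, to within about 1° by the top camera. The hand is drawn clear, the base did not visibly move, and the job is handed in at about 7 s of the allowed 54 s.

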